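# Fetch the stone core from between the bottles

## Task

The stone core is stored on the white board between two bottles that are in its way. First stand both bottles in the grey tray, then, while they wait there, set the core upright in the middle of the round bearing plate, and last stand each bottle back on the same place on the board where it was. Keep the bottles upright, and leave the mortar cube and the brass weight alone.

Things in the scene. Friction and masses are not known exactly. Their poses are not given: they have to be found in the camera images.
- stone_core: grey drilled stone cylinder, 50 mm diameter, 53 mm high, 0.26 kg, standing on the middle place of the store board; origin at the centre of its underside, z up
- brown_bottle: brown bottle with black cap, 58 mm diameter, 115 mm high (straight side of full diameter from 3 to 75 mm up, then a sloping shoulder; cap of 29 mm diameter from 98 mm to the top), about 0.24 kg, standing on one end place of the store board; origin at the centre of its underside, z up
- white_bottle: white bottle with blue cap, 62 mm diameter, 130 mm high (straight side of full diameter from 3 to 90 mm up, then a sloping shoulder; cap of 31 mm diameter from 111 mm to the top), about 0.25 kg, standing on the other end place of the store board; origin at the centre of its underside, z up
- store_board: fixed flat white board, 86 mm (its x) by 214 mm (its y), top 12 mm above its origin, with three marked circles of 65 mm in a row along its y at -66, 0 and +66 mm; origin at the centre of its underside. The bottles stand within 2 mm of the middles of the end circles; only about 10 mm is free between core and bottles, but the sides towards the board's +x and -x are open
- bottle_tray: fixed grey shallow tray, 100 mm (its x) by 210 mm (its y), rim 14 mm above its origin, walls and floor 4 mm thick, empty, with room for both bottles side by side along its y (for example at -48 and +48 mm); origin at the centre of its underside
- bearing_plate: fixed square dark steel foot of 100 mm with a round bright metal top of 80 mm diameter, 14 mm above its origin, with a circle of 55 mm engraved in its middle for the core; origin at the centre of its underside
- mortar_cube: bystander: grey mortar cube, 50 mm, behind the board, loose; origin at the centre of its underside
- brass_weight: bystander: brass knob weight, 27 mm diameter, 36 mm high, at the right of the board, loose; origin at the centre of its underside
- stability_press: obstacle, never moves: big test press on the left of the work; its cabinet is about 320 mm deep (x), 460 mm wide (y) and 240 mm high about its origin, with columns and a head up to 610 mm high above it; keep the arm and gripper clear of it, above all on the first move in from the left: swing in low in front of it; origin at the centre of its underside
Mind the look-alikes: they are no part of the job. What is shaped like the brown_bottle but turquoise is not meant.

How it is judged:
On the way, in this order (a step that is already met when the one before it is completed fails the run):
1. both bottles stand released in the tray, the core still on its place (x of brown_bottle in the frame of bottle_tray between -0.05 and 0.05 m and y of brown_bottle in the frame of bottle_tray between -0.105 and 0.105 m and z of each of brown_bottle, white_bottle in the frame of bottle_tray below 0.009 m and angle between each of brown_bottle, white_bottle's own z axis and vertical below 0.1 rad and linear speed of each of brown_bottle, white_bottle below 0.03 m/s and x of white_bottle in the frame of bottle_tray between -0.05 and 0.05 m and y of white_bottle in the frame of bottle_tray between -0.105 and 0.105 m and contact force between the fingers and brown_bottle below 0.1 N and contact force between the fingers and white_bottle below 0.1 N and distance of stone_core from where it was at the start of the episode below 0.02 m), for 0.2 s.
2. the core stands released on the bearing plate, both bottles still in the tray (horizontal distance between stone_core and bearing_plate below 0.012 m and z of stone_core in the frame of bearing_plate below 0.018 m and angle between each of stone_core, brown_bottle, white_bottle's own z axis and vertical below 0.1 rad and linear speed of each of stone_core, brown_bottle, white_bottle below 0.03 m/s and contact force between the fingers and stone_core below 0.1 N and x of brown_bottle in the frame of bottle_tray between -0.05 and 0.05 m and y of brown_bottle in the frame of bottle_tray between -0.105 and 0.105 m and z of each of brown_bottle, white_bottle in the frame of bottle_tray below 0.009 m and x of white_bottle in the frame of bottle_tray between -0.05 and 0.05 m and y of white_bottle in the frame of bottle_tray between -0.105 and 0.105 m), for 0.2 s.
At the end, for the whole second after the job is handed in: The core stands upright, released and at rest on the bearing plate, within 12 mm of its middle; both bottles stand upright, released and at rest on the board, each within 15 mm of where it stood at the start (horizontal distance between stone_core and bearing_plate below 0.012 m and z of stone_core in the frame of bearing_plate below 0.018 m and angle between each of stone_core, brown_bottle, white_bottle's own z axis and vertical below 0.1 rad and linear speed of each of stone_core, brown_bottle, white_bottle below 0.03 m/s and contact force between the fingers and stone_core below 0.1 N and distance of each of brown_bottle, white_bottle from where it was at the start of the episode below 0.015 m and contact force between the fingers and brown_bottle below 0.1 N and contact force between the fingers and white_bottle below 0.1 N); the robot touches nothing.
It fails at once if a bottle is tipped by more than 30 degrees (angle between any of brown_bottle, white_bottle's own z axis and vertical above 0.52 rad).
It fails at once if the mortar cube or the brass weight is moved by more than 20 mm (distance of any of mortar_cube, brass_weight from where it was at the start of the episode above 0.02 m).
It also fails if it takes over 128 s, if anything falls off the work surface, if the arm or the gripper's body presses on something with over 40 N, if the wrist force passes 120 N, or if a joint passes its speed limit or range.

## Robot

A 6-joint arm with a two-finger parallel gripper is mounted at the origin on a cart in front of the work surface, level with it; the furniture and walls round the work are solid. World frame = base frame: x ahead of the robot, y to its left, z up, the work surface at z = 0. Lengths are in m, angles in rad, forces in N, time in s.
With the tool pointing down it reaches from about 0.35 to 0.85 m from the base axis. Payload 8.1 kg.
Tool frame: the origin (TCP) lies between the finger pads; the fingertips stand 14 mm ahead of it and the grasp point (between the pads) lies 5 mm behind it; z points along the fingers, y is the line along which they close (so a half turn about z gives the same grasp; the last joint's range is limited). The gripper opens to 93 mm and grips with 3 to 60 N. Pads are 15 mm wide; open, the fingers measure 128 mm over their backs; the gripper's body (75 mm by 188 mm) begins 65 mm behind the grasp point.
Start: joints at [-1.23, 0.13, 1.488, -0, 1.523, -0.085], TCP at [0.248, -0.546, 0.21] pointing down, gripper open.
Joint ranges: [-2.96, 2.96], [-0.89, 2.26], [0.02, 2.5], [-1.34, 4.48], [0, 2.73], [-2.66, 2.66]. Speed limits (rad/s): [2.39, 2.39, 2.79, 3.14, 3.14, 3.14].

## Interface

Orientations are given as a rotation vector (axis times angle).
In Python, from plant import robot gives the robot as it stands.
- The arm moves only by the tool arm_command, never from a script. Its argument "targets" is a list of rows, each an object of numbers: "x", "y", "z": the shift along the world's x, y, z in units of 500 mm (1.0 is 500 mm); "rx", "ry", "rz": the turn, a rotation vector about the world's x, y, z in units of 2 rad (1.0 is 2 rad); "claw": the closure in counts, from 0 (fully open) to 255 (shut). In form: [{"x": .., "y": .., "z": .., "rx": .., "ry": .., "rz": .., "claw": ..}, ...]. A call has 1 to 10 rows; each row is the pose to reach, as a shift and turn from the pose commanded when the call began; what a row does not reach only later rows make up. A row lasts 1/12 s, in which the tool goes at most 41.7 mm and 7.16 degrees, less where a joint would pass 70% of its speed; a pose out of reach is approached as far as the arm can. A call with a number of a shift or a turn outside -1 to 1 is refused whole. A call with a gripper value outside its range is refused whole. The fingers move at their own pace and stop on an object; "squeeze" is the grip in N (left out, the last holds). Time passes only in rows, so rows that repeat a pose let the fingers close. It gives the time, the measured TCP pose, the force, the opening and the grip force at its end, in the units of the state.
- robot.read_state(): the state, without advancing time (a new reading comes with each control period).
- robot.read_camera(name): name is "scene" or "top" or "wrist"; returns (picture, depth): 480x640x3 uint8, red, green, blue; 480x640 float32, m along the optical axis (not along the pixel's ray), 0 where there is no reading.
- robot.get_calibration(name): a dict with "intrinsics" (3x3 intrinsics, pixels), "origin" and "orientation" of the camera in the world. Camera axes: x right, y up, looking along -z (the intrinsics and any distortion apply to the point x, -y, -z); pixel columns grow to the right and rows downward; lengths in m; the calibration is good to about 2 mm. A picture is of the moment at which its call begins: read the wrist's pose just before it. get_calibration takes no time and is no camera call; for the wrist camera it gives the pose at the moment of the call.
- robot.close_job(): hands the job in; it is judged then, once.
The state is a dict: "t": time; "q": joint angles; "dq": joint speeds; "joint_torque": joint torques, N m; "tool_pos": TCP position; "orientation": TCP orientation; "force": force on the tool from outside, world axes, zero at the start; "wrist_torque": the same for the moment, N m; "opening": finger opening in m; "gripper_force": force on a finger pad.
Only numpy, scipy, OpenCV 4.12 (cv2) and the standard library are available. Lean on these libraries where they do the work, as an engineer would, in place of code of your own. Each camera call takes 0.05 s, during which the arm holds its last target. There are 200 camera calls.

## Working session

There is one attempt and no reset: what is moved stays moved. The work goes in short steps, Python scripts to look and compute and a tool call to move; the robot and the scene stay as the last step left them, time stands still between calls to the robot, and variables do not carry over. Pictures are saved under pics/ and viewed, at most 14 in all, crops included, and the job is handed in when it is done.

Besides the shell and the picture viewer there is one more tool, called after ">>>" as a command line: name --argument value ..., lists and objects as JSON in quotes. arm_command: Moves the arm, as the interface text tells. Shifts and turns lie within -1 to 1; 1 stands for 500 mm of shift or 2 rad of turn. Its arguments: {"type":"object","properties":{"targets":{"type":"array","items":{"type":"object","properties":{"x":{"type":"number","minimum":-1,"maximum":1},"y":{"type":"number","minimum":-1,"maximum":1},"z":{"type":"number","minimum":-1,"maximum":1},"rx":{"type":"number","minimum":-1,"maximum":1},"ry":{"type":"number","minimum":-1,"maximum":1},"rz":{"type":"number","minimum":-1,"maximum":1},"claw":{"type":"number"}}}},"squeeze":{"type":"number"}},"required":["targets"]}

```bash
mkdir -p pics; cat > h.py <<'E'
import numpy as np, cv2
from plant import robot
def cal(n):
    c=robot.get_calibration(n); R=np.array(c["orientation"],float)
    if R.size==3: R=cv2.Rodrigues(R)[0]
    return np.array(c["intrinsics"]),np.array(c["origin"]),R,c
def snap(n,f):
    p,d=robot.read_camera(n); cv2.imwrite("pics/"+f,p[:,:,::-1]); np.savez("pics/"+f[:-4],p=p,d=d); return p,d
def ray(c,u,v):
    K,o,R,_=c; return R@np.array([(u-K[0,2])/K[0,0],-(v-K[1,2])/K[1,1],-1.])
def onz(c,u,v,z):
    r=ray(c,u,v); return c[1]+r*(z-c[1][2])/r[2]
def cloud(c,d):
    K,o,R,_=c; v,u=np.mgrid[:480,:640]
    return (np.stack([(u-K[0,2])/K[0,0]*d,-(v-K[1,2])/K[1,1]*d,-d],-1)@R.T)+o
E
python3 - <<'E'
from h import *
for n in("scene","top"):
    snap(n,n+"0.png"); print(n,cal(n)[3])
s=robot.read_state();print(s)
E
```

```text
scene {'intrinsics': array([[500.6700002 ,   0.        , 323.76814903],
       [  0.        , 500.6700002 , 241.50497276],
       [  0.        ,   0.        ,   1.        ]]), 'origin': array([ 0.27293382, -0.59917734,  1.0696033 ]), 'orientation': array([ 0.54280712, -0.16248248, -0.55613068])}
top {'intrinsics': array([[489.45447959,   0.        , 317.81622716],
       [  0.        , 489.45447959, 240.22034119],
       [  0.        ,   0.        ,   1.        ]]), 'origin': array([ 0.49629532, -0.05153534,  0.97210168]), 'orientation': array([ 0.07170602, -0.09871134, -1.55110469])}
{'t': 0.1, 'q': array([-1.23043178e+00,  1.31088891e-01,  1.48914481e+00, -5.78534199e-05,
        1.52300250e+00, -8.54017626e-02]), 'dq': array([-8.24170767e-05, -1.68066694e-03, -8.63424645e-04,  3.14584591e-04,
       -1.26888162e-03, -2.36892780e-05]), 'joint_torque': array([ 6.76737945e-04, -5.61337709e+01, -4.93100059e+01,  7.70213711e-02,
        2.89977214e-02, -4.09378208e-05]), 'tool_pos': array([ 0.24763594, -0.54594175,  0.20880446]), 'orientation': array([-3.06908661e+00, -6.63413503e-01,  4.18040873e-04]), 'force': array([-0.07713928, -0.28360242, -0.67368081]), 'wrist_torque': array([ 0.00604586,  0.04539649, -0.01466483]), 'gripper_force': 0.0, 'opening': 0.09317313965997599}
```

View pics/top0.png

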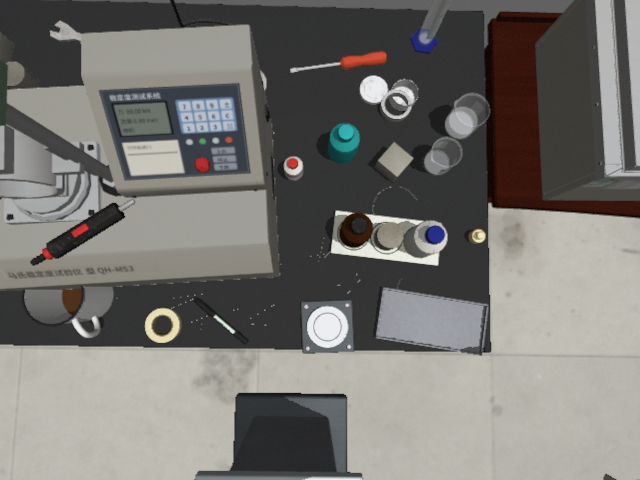

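View pics/scene0.png

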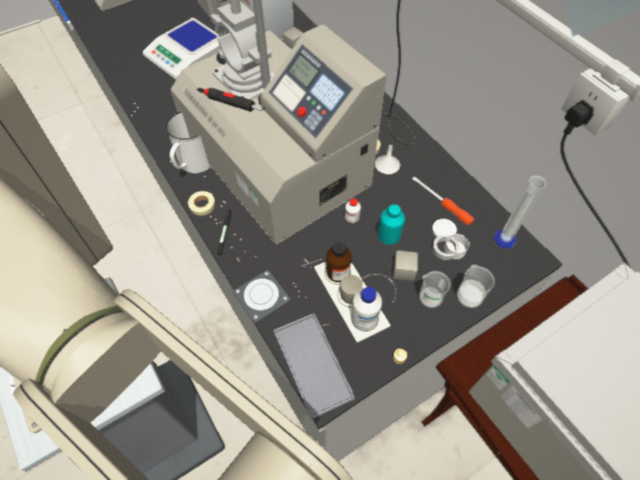

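Top view: the brown bottle's cap is at about (354,230), the core at (388,236) and the white bottle's blue cap at (435,234). The board is around (387,238), the tray at (432,320) and the bearing plate at (327,326). The cube is at (395,160) and the brass weight at (477,236).

Things that could be taken for the brown bottle: the turquoise bottle (344,142) and the small red-capped bottle (293,167). For the white bottle: the white jar lid (374,90). For the core: the mortar cube (395,160). I choose brown (354,230), core (388,236) and white (430,237), all on the white board.

```bash
cat > m.py <<'E'
from h import *
c=cal("top"); a=np.load("pics/top0.npz"); p,d=a["p"].astype(int),a["d"]; W=cloud(c,d); 
S=cal("scene"); b=np.load("pics/scene0.npz"); WS=cloud(S,b["d"]); 
cv2.imwrite("pics/crop.png",cv2.resize(a["p"][190:360,290:500,::-1],None,fx=3.8,fy=3.5,interpolation=cv2.INTER_CUBIC))
def circ(m,z,name,WW=W,cc=c):
    n,l,st,_=cv2.connectedComponentsWithStats(m.astype(np.uint8)); i=1+np.argmax(st[1:,4])
    cn=max(cv2.findContours((l==i).astype(np.uint8),0,1)[0],key=len)[:,0].astype(float)
    q=np.array([onz(cc,u,v,z)[:2] for u,v in cn]).astype(np.float32)
    (x,y),r=cv2.minEnclosingCircle(q); print(name,st[i,4],"ctr",q.mean(0).round(4),"mec",round(x,4),round(y,4),"r",round(r,4)); return q
box=lambda u0,u1,v0,v1:(lambda m:(m.__setitem__((slice(v0,v1),slice(u0,u1)),True),m)[1])(np.zeros((480,640),bool))
Z=W[...,2]; 
circ(box(330,375,205,255)&(Z>.118)&(Z<.14),.127,"browncap")
circ(box(405,455,215,260)&(Z>.13)&(Z<.155),.142,"whitecap")
circ(box(370,408,215,255)&(Z>.057)&(Z<.075),.065,"core top")
circ(box(380,415,140,182)&(Z>.04)&(Z<.06),.05,"cube")
circ(box(465,490,225,248)&(Z>.025)&(Z<.05),.036,"brass")
circ(box(300,360,297,355)&(p.min(-1)>140),.014,"plate top")
q=circ(box(295,360,295,357)&(Z>.005)&(p.max(-1)>50),.013,"foot"); print(cv2.minAreaRect(q))
q=circ(box(325,455,205,270)&(p.min(-1)>150)&(Z<.03)&(Z>.003),.012,"board"); print(cv2.minAreaRect(q))
q=circ(box(370,492,283,357)&(p.max(-1)>75)&(Z>-.01),.010,"tray"); print(cv2.minAreaRect(q))
for n,u,v in(("table",300,280),("board",350,255),("tray",430,320),("coretop",388,240),("press corner",276,272)): print(n,W[v,u].round(4))
# side views from scene cloud
SZ=WS[...,2]
for n,zl,zh,x0,x1,y0,y1 in (("browncap",.113,.135,.4,.6,-.22,-.05),("whitecap",.128,.15,.4,.6,-.35,-.2),("coretop",.057,.075,.4,.6,-.22,-.17)):
    m=(SZ>zl)&(SZ<zh)&(WS[...,0]>x0)&(WS[...,0]<x1)&(WS[...,1]>y0)&(WS[...,1]<y1)
    if m.any(): print("scene",n,m.sum(),WS[m].mean(0).round(4),WS[m].max(0).round(3))
E
python3 m.py
```

```text
browncap 228 ctr [ 0.6153 -0.1359] mec 0.6157 -0.1358 r 0.0153
whitecap 281 ctr [ 0.6009 -0.2654] mec 0.6007 -0.2652 r 0.0168
core top 568 ctr [ 0.6082 -0.2001] mec 0.6079 -0.2004 r 0.0256
cube 662 ctr [ 0.7562 -0.2122] mec 0.7572 -0.2123 r 0.0349
brass 72 ctr [ 0.613  -0.3789] mec 0.6136 -0.3785 r 0.0114
plate top 1377 ctr [ 0.4337 -0.0883] mec 0.4339 -0.0882 r 0.0405
foot 2592 ctr [ 0.4334 -0.0871] mec 0.4338 -0.0876 r 0.0688
((0.4330989122390747, -0.08728303015232086), (0.10101904720067978, 0.09889549016952515), 3.1775717735290527)
board 1006 ctr [ 0.5771 -0.1988] mec 0.5819 -0.1994 r 0.1063
((0.5814412832260132, -0.199386864900589), (0.21222826838493347, 0.02954336814582348), 84.19746398925781)
tray 5635 ctr [ 0.4254 -0.2928] mec 0.4349 -0.2875 r 0.1243
((0.43758857250213623, -0.28878718614578247), (0.2175358384847641, 0.12857745587825775), 81.60324096679688)
table [ 0.5228 -0.0335 -0.0018]
board [ 0.5733 -0.1312  0.0108]
tray [ 0.4487 -0.2908  0.0018]
coretop [ 0.5981 -0.1971  0.0678]
press corner [0.5331 0.007  0.1087]
scene browncap 8 [ 0.5993 -0.1358  0.1209] [ 0.6   -0.13   0.128]
scene whitecap 125 [ 0.5917 -0.268   0.1392] [ 0.6   -0.251  0.146]
scene coretop 135 [ 0.5908 -0.2004  0.0647] [ 0.6   -0.177  0.07 ]
```

View pics/crop.png

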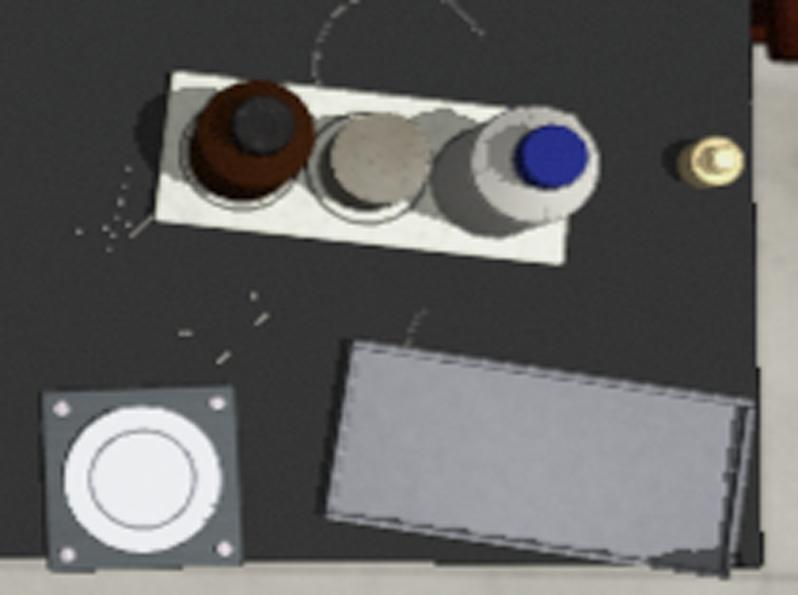

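The crop confirms the choice: brown bottle with black cap (255,125), grey core in its circle (380,160), and white bottle with blue cap (550,155).

```bash
python3 - <<'E'
from h import *
c=cal("top")
P=[onz(c,290+x/3.8,190+y/3.5,.014)[:2] for x,y in((350,342),(750,402),(725,570),(330,517))]
P=np.array(P);print(P.round(4),"ctr",P.mean(0))
e=(P[0]-P[1]+P[3]-P[2])/2; ty=np.degrees(np.arctan2(-e[0],e[1])); print("len",np.linalg.norm(e),"tray yaw",ty)
e=np.array([.6155,-.1358])-np.array([.601,-.2653]); print("board yaw",np.degrees(np.arctan2(-e[0],e[1])))
C=[onz(c,290+x/3.8,190+y/3.5,.012)[:2] for x,y in((172,72),(155,218),(565,265))];print(np.array(C).round(4), "board ctr",(C[0]+C[2])/2)
e=C[1]-C[2];print("yaw2",np.degrees(np.arctan2(-e[0],e[1])))
R=cv2.Rodrigues(robot.read_state()["orientation"])[0]; print(R.round(3)); print("tool y yaw",np.degrees(np.arctan2(R[1,1],R[0,1])))
E
```

```text
[[ 0.5101 -0.1943]
 [ 0.4804 -0.4006]
 [ 0.3881 -0.3859]
 [ 0.4138 -0.1844]] ctr [ 0.44810257 -0.29130059]
len 0.205724113002777 tray yaw -7.753386834916894
board yaw -6.388747479636022
[[ 0.6612 -0.1009]
 [ 0.5779 -0.0932]
 [ 0.5553 -0.3063]] board ctr [ 0.60824951 -0.20360254]
yaw2 -6.055065872108272
[[ 0.911  0.413 -0.001]
 [ 0.413 -0.911  0.002]
 [ 0.    -0.002 -1.   ]]
tool y yaw -65.60522219887012
```

>>> arm_command --targets '[{"x": 0.05, "y": 0.06, "rz": 0.04, "claw": 0}, {"x": 0.1, "y": 0.12, "rz": 0.09}, {"x": 0.16, "y": 0.18, "rz": 0.14}, {"x": 0.22, "y": 0.24, "rz": 0.19}, {"x": 0.28, "y": 0.3, "rz": 0.24}, {"x": 0.34, "y": 0.36, "rz": 0.29}, {"x": 0.4, "y": 0.42, "rz": 0.34}, {"x": 0.46, "y": 0.48, "rz": 0.39}, {"x": 0.51, "y": 0.54, "rz": 0.44}, {"x": 0.56, "y": 0.6, "rz": 0.48}]' --squeeze 15

```text
schema error: expected keys x, y, z, rx, ry, rz, claw
```

>>> arm_command --targets '[{"x": 0.06, "y": 0.07, "rz": 0.02}, {"x": 0.11, "y": 0.13, "rz": 0.0375}, {"x": 0.15, "y": 0.18, "rz": 0.0375}, {"x": 0.175, "y": 0.22, "rz": 0.0375}, {"x": 0.175, "y": 0.22, "rz": 0.0375}, {"x": 0.175, "y": 0.22, "rz": 0.0375}]'

```text
schema error: expected keys x, y, z, rx, ry, rz, claw
```

```bash
python3 - <<'E'
from h import *
s=robot.read_state();print(s["t"],s["tool_pos"],s["q"].round(3),s["force"]); R=cv2.Rodrigues(s["orientation"])[0]; print("yaw",np.degrees(np.arctan2(R[1,1],R[0,1])))
c=cal("wrist"); p,d=snap("wrist","w1.png"); print(c[1]); W=cloud(c,d); np.save("pics/w1W.npy",W)
for n,x0,x1,y0,y1,z0 in(("brown",.57,.66,-.175,-.09,.118),("core",.57,.65,-.23,-.17,.055)):
    m=(W[...,0]>x0)&(W[...,0]<x1)&(W[...,1]>y0)&(W[...,1]<y1)&(W[...,2]>z0)&(W[...,2]<.14)&(d>0)
    if m.sum()>20: print(n,m.sum(),W[m].min(0).round(4),W[m].max(0).round(4),W[m].mean(0).round(4))
E
```

```text
0.1 [ 0.24763594 -0.54594175  0.20880446] [-1.23   0.131  1.489 -0.     1.523 -0.085] [-0.07713928 -0.28360242 -0.67368081]
yaw -65.60522219887012
[ 0.3109085  -0.51756514  0.38386081]
```

View pics/w1.png

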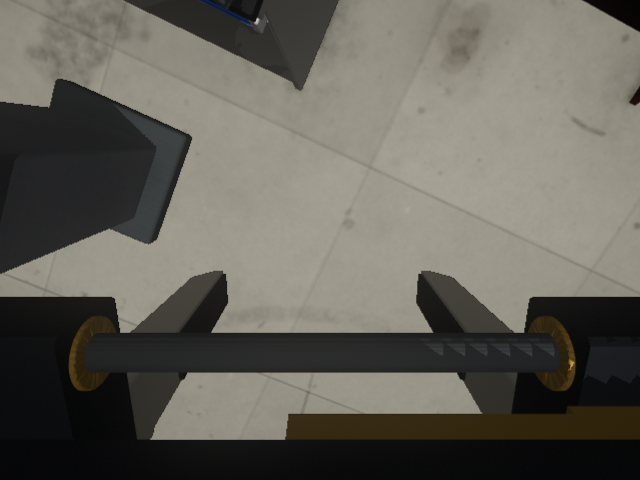

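The move was refused because every row needs all the keys. The picture shows only the floor and the open fingers at the start pose, with tips at about (222,275) and (422,275). I'll resend with full rows.

>>> arm_command --targets '[{"x": 0.05, "y": 0.06, "z": 0, "rx": 0, "ry": 0, "rz": 0.04, "claw": 0}, {"x": 0.1, "y": 0.12, "z": 0, "rx": 0, "ry": 0, "rz": 0.09, "claw": 0}, {"x": 0.16, "y": 0.18, "z": 0, "rx": 0, "ry": 0, "rz": 0.14, "claw": 0}, {"x": 0.22, "y": 0.24, "z": 0, "rx": 0, "ry": 0, "rz": 0.19, "claw": 0}, {"x": 0.28, "y": 0.3, "z": 0, "rx": 0, "ry": 0, "rz": 0.24, "claw": 0}, {"x": 0.34, "y": 0.36, "z": 0, "rx": 0, "ry": 0, "rz": 0.29, "claw": 0}, {"x": 0.4, "y": 0.42, "z": 0, "rx": 0, "ry": 0, "rz": 0.34, "claw": 0}, {"x": 0.46, "y": 0.48, "z": 0, "rx": 0, "ry": 0, "rz": 0.39, "claw": 0}, {"x": 0.51, "y": 0.54, "z": 0, "rx": 0, "ry": 0, "rz": 0.44, "claw": 0}, {"x": 0.56, "y": 0.6, "z": 0, "rx": 0, "ry": 0, "rz": 0.48, "claw": 0}]' --squeeze 15

```text
t: 0.98
tool_pos: [0.5289, -0.2445, 0.2095]
orientation: [-2.412, -2.013, 0.0]
force: [1.0, -1.0, 0.4]
opening: 0.093
gripper_force: 0.0
```

>>> arm_command --targets '[{"x": 0.06, "y": 0.07, "z": 0, "rx": 0, "ry": 0, "rz": 0.02, "claw": 0}, {"x": 0.11, "y": 0.13, "z": 0, "rx": 0, "ry": 0, "rz": 0.035, "claw": 0}, {"x": 0.15, "y": 0.18, "z": 0, "rx": 0, "ry": 0, "rz": 0.035, "claw": 0}, {"x": 0.175, "y": 0.22, "z": 0, "rx": 0, "ry": 0, "rz": 0.035, "claw": 0}, {"x": 0.175, "y": 0.22, "z": 0, "rx": 0, "ry": 0, "rz": 0.035, "claw": 0}, {"x": 0.175, "y": 0.22, "z": 0, "rx": 0, "ry": 0, "rz": 0.035, "claw": 0}]'

```text
t: 1.48
tool_pos: [0.6155, -0.1351, 0.209]
orientation: [-2.342, -2.093, 0.001]
force: [-0.3, -0.3, 0.2]
opening: 0.0932
gripper_force: 0.0
```

```bash
cat > w.py <<'E'
from h import *
import sys
s=robot.read_state();print(round(s["t"],2),s["tool_pos"].round(4),s["q"].round(3),s["force"].round(2),s["opening"]); R=cv2.Rodrigues(s["orientation"])[0]; print("yaw",np.degrees(np.arctan2(R[1,1],R[0,1])).round(2))
c=cal("wrist"); p,d=snap("wrist",sys.argv[1]); W=cloud(c,d)
for n,x,y,r,z0,z1 in(("brown",.6155,-.1358,.03,.115,.14),("core",.608,-.2,.035,.055,.075),("white",.601,-.265,.03,.13,.155)):
    m=(np.hypot(W[...,0]-x,W[...,1]-y)<r)&(W[...,2]>z0)&(W[...,2]<z1)&(d>0)
    if m.sum()>20: print(n,m.sum(),W[m].min(0).round(4),W[m].max(0).round(4),((W[m].min(0)+W[m].max(0))/2).round(4))
E
python3 w.py w2.png
```

```text
1.48 [ 0.6155 -0.1351  0.209 ] [-0.297  0.213  1.397 -0.     1.532 -0.185] [-0.28 -0.34  0.17] 0.09322380495816397
yaw -6.44
brown 1290 [ 0.5992 -0.1515  0.115 ] [ 0.629  -0.1211  0.1287] [ 0.6141 -0.1363  0.1219]
core 2192 [ 0.5811 -0.226   0.0551] [ 0.6307 -0.1757  0.0675] [ 0.6059 -0.2008  0.0613]
white 1149 [ 0.5836 -0.2758  0.13  ] [ 0.6151 -0.2503  0.1434] [ 0.5994 -0.2631  0.1367]
```

View pics/w2.png

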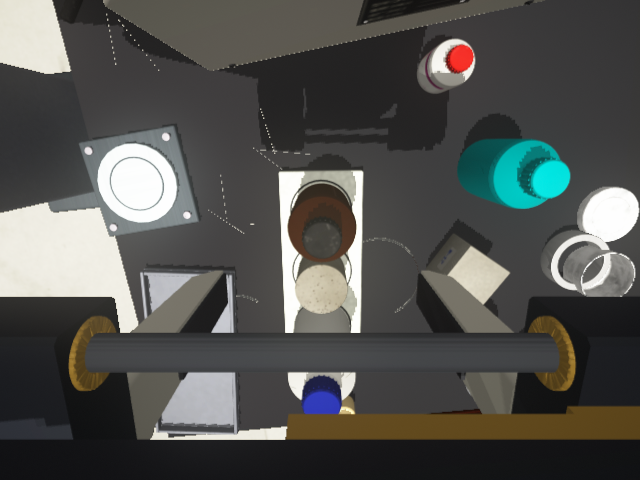

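Wrist view: brown cap at (322,238), core at (322,290) and blue cap at (322,392), in line with the gripper and agreeing with the top view to within 2 mm. I'll descend and grip.

>>> arm_command --targets '[{"x": 0, "y": -0.001, "z": -0.05, "rx": 0, "ry": 0, "rz": 0, "claw": 0}, {"x": 0, "y": -0.001, "z": -0.11, "rx": 0, "ry": 0, "rz": 0, "claw": 0}, {"x": 0, "y": -0.001, "z": -0.17, "rx": 0, "ry": 0, "rz": 0, "claw": 0}, {"x": 0, "y": -0.001, "z": -0.22, "rx": 0, "ry": 0, "rz": 0, "claw": 0}, {"x": 0, "y": -0.001, "z": -0.26, "rx": 0, "ry": 0, "rz": 0, "claw": 0}, {"x": 0, "y": -0.001, "z": -0.285, "rx": 0, "ry": 0, "rz": 0, "claw": 0}, {"x": 0, "y": -0.001, "z": -0.285, "rx": 0, "ry": 0, "rz": 0, "claw": 0}, {"x": 0, "y": -0.001, "z": -0.285, "rx": 0, "ry": 0, "rz": 0, "claw": 60}, {"x": 0, "y": -0.001, "z": -0.285, "rx": 0, "ry": 0, "rz": 0, "claw": 90}, {"x": 0, "y": -0.001, "z": -0.285, "rx": 0, "ry": 0, "rz": 0, "claw": 110}]' --squeeze 15

```text
t: 2.37
tool_pos: [0.6168, -0.1377, 0.0696]
orientation: [2.344, 2.088, 0.003]
force: [0.5, 0.1, 0.5]
opening: 0.0778
gripper_force: 0.0
```

>>> arm_command --targets '[{"x": 0, "y": 0, "z": 0, "rx": 0, "ry": 0, "rz": 0, "claw": 140}, {"x": 0, "y": 0, "z": 0, "rx": 0, "ry": 0, "rz": 0, "claw": 140}, {"x": 0, "y": 0, "z": 0, "rx": 0, "ry": 0, "rz": 0, "claw": 140}, {"x": 0, "y": 0, "z": 0, "rx": 0, "ry": 0, "rz": 0, "claw": 140}]'

```text
t: 2.7
tool_pos: [0.6158, -0.137, 0.0679]
orientation: [2.345, 2.09, 0.001]
force: [-0.9, -0.5, 2.0]
opening: 0.0555
gripper_force: 15.0
```

>>> arm_command --targets '[{"x": 0, "y": 0, "z": 0.02, "rx": 0, "ry": 0, "rz": 0, "claw": 140}, {"x": 0, "y": 0, "z": 0.05, "rx": 0, "ry": 0, "rz": 0, "claw": 140}, {"x": 0, "y": 0, "z": 0.08, "rx": 0, "ry": 0, "rz": 0, "claw": 140}, {"x": -0.02, "y": 0, "z": 0.1, "rx": 0, "ry": 0, "rz": 0, "claw": 140}, {"x": -0.05, "y": 0, "z": 0.1, "rx": 0, "ry": 0, "rz": 0, "claw": 140}, {"x": -0.09, "y": 0, "z": 0.1, "rx": 0, "ry": 0, "rz": 0, "claw": 140}, {"x": -0.13, "y": -0.01, "z": 0.1, "rx": 0, "ry": 0, "rz": 0, "claw": 140}, {"x": -0.17, "y": -0.04, "z": 0.1, "rx": 0, "ry": 0, "rz": 0, "claw": 140}, {"x": -0.21, "y": -0.08, "z": 0.1, "rx": 0, "ry": 0, "rz": 0, "claw": 140}, {"x": -0.25, "y": -0.12, "z": 0.1, "rx": 0, "ry": 0, "rz": 0, "claw": 140}]'

```text
t: 3.53
tool_pos: [0.4894, -0.197, 0.1177]
orientation: [2.344, 2.092, 0.0]
force: [0.1, 0.3, -0.8]
opening: 0.0556
gripper_force: 15.0
```

>>> arm_command --targets '[{"x": -0.03, "y": -0.04, "z": 0, "rx": 0, "ry": 0, "rz": 0, "claw": 140}, {"x": -0.06, "y": -0.07, "z": 0, "rx": 0, "ry": 0, "rz": 0, "claw": 140}, {"x": -0.073, "y": -0.093, "z": 0, "rx": 0, "ry": 0, "rz": 0, "claw": 140}, {"x": -0.073, "y": -0.093, "z": -0.02, "rx": 0, "ry": 0, "rz": 0, "claw": 140}, {"x": -0.073, "y": -0.093, "z": -0.05, "rx": 0, "ry": 0, "rz": 0, "claw": 140}, {"x": -0.073, "y": -0.093, "z": -0.08, "rx": 0, "ry": 0, "rz": 0, "claw": 140}, {"x": -0.073, "y": -0.093, "z": -0.1, "rx": 0, "ry": 0, "rz": 0, "claw": 140}, {"x": -0.073, "y": -0.093, "z": -0.11, "rx": 0, "ry": 0, "rz": 0, "claw": 140}, {"x": -0.073, "y": -0.093, "z": -0.113, "rx": 0, "ry": 0, "rz": 0, "claw": 140}, {"x": -0.073, "y": -0.093, "z": -0.113, "rx": 0, "ry": 0, "rz": 0, "claw": 140}]'

```text
t: 4.37
tool_pos: [0.4541, -0.2431, 0.0607]
orientation: [-2.345, -2.09, -0.0]
force: [0.2, 0.6, -1.5]
opening: 0.0556
gripper_force: 15.0
```

>>> arm_command --targets '[{"x": 0, "y": 0, "z": -0.002, "rx": 0, "ry": 0, "rz": 0, "claw": 140}, {"x": 0, "y": 0, "z": -0.002, "rx": 0, "ry": 0, "rz": 0, "claw": 140}]'

```text
t: 4.53
tool_pos: [0.4544, -0.2436, 0.0603]
orientation: [2.344, 2.09, 0.001]
force: [0.9, 0.9, -1.4]
opening: 0.0556
gripper_force: 15.0
```

>>> arm_command --targets '[{"x": 0, "y": 0, "z": -0.002, "rx": 0, "ry": 0, "rz": 0, "claw": 140}, {"x": 0, "y": 0, "z": -0.002, "rx": 0, "ry": 0, "rz": 0, "claw": 140}, {"x": 0, "y": 0, "z": -0.002, "rx": 0, "ry": 0, "rz": 0, "claw": 140}]'

```text
t: 4.78
tool_pos: [0.4545, -0.2438, 0.0598]
orientation: [2.344, 2.089, 0.001]
force: [-0.3, 0.8, 4.8]
opening: 0.0553
gripper_force: 15.0
```

>>> arm_command --targets '[{"x": 0, "y": 0, "z": 0, "rx": 0, "ry": 0, "rz": 0, "claw": 90}, {"x": 0, "y": 0, "z": 0, "rx": 0, "ry": 0, "rz": 0, "claw": 0}, {"x": 0, "y": 0, "z": 0, "rx": 0, "ry": 0, "rz": 0, "claw": 0}, {"x": 0, "y": 0, "z": 0, "rx": 0, "ry": 0, "rz": 0, "claw": 0}, {"x": 0, "y": 0, "z": 0, "rx": 0, "ry": 0, "rz": 0, "claw": 0}, {"x": 0, "y": 0, "z": 0.06, "rx": 0, "ry": 0, "rz": 0, "claw": 0}, {"x": 0, "y": 0, "z": 0.13, "rx": 0, "ry": 0, "rz": 0, "claw": 0}, {"x": 0, "y": 0, "z": 0.21, "rx": 0, "ry": 0, "rz": 0, "claw": 0}, {"x": 0, "y": 0, "z": 0.28, "rx": 0, "ry": 0, "rz": 0, "claw": 0}, {"x": 0.04, "y": 0, "z": 0.3, "rx": 0, "ry": 0, "rz": 0, "claw": 0}]'

```text
t: 5.62
tool_pos: [0.4747, -0.2452, 0.216]
orientation: [2.34, 2.084, 0.002]
force: [-0.5, -0.7, 1.3]
opening: 0.0933
gripper_force: 0.0
```

>>> arm_command --targets '[{"x": 0.07, "y": -0.01, "z": 0, "rx": 0, "ry": 0, "rz": 0, "claw": 0}, {"x": 0.14, "y": -0.02, "z": 0, "rx": 0, "ry": 0, "rz": 0, "claw": 0}, {"x": 0.2, "y": -0.03, "z": 0, "rx": 0, "ry": 0, "rz": 0, "claw": 0}, {"x": 0.252, "y": -0.041, "z": 0, "rx": 0, "ry": 0, "rz": 0, "claw": 0}, {"x": 0.252, "y": -0.041, "z": 0, "rx": 0, "ry": 0, "rz": 0, "claw": 0}, {"x": 0.252, "y": -0.041, "z": 0, "rx": 0, "ry": 0, "rz": 0, "claw": 0}]'

```text
t: 6.12
tool_pos: [0.6002, -0.2636, 0.2069]
orientation: [-2.343, -2.089, 0.001]
force: [-0.2, 0.3, -0.0]
opening: 0.093
gripper_force: 0.0
```

```bash
python3 w.py w3.png; python3 - <<'E'
from h import *
p,d=snap("top","t1.png");W=cloud(cal("top"),d)
m=(np.hypot(W[...,0]-.4545,W[...,1]+.243)<.04)&(W[...,2]>.1)&(W[...,2]<.14)
print(m.sum(), W[m].mean(0) if m.any() else "")
E
```

```text
6.12 [ 0.6002 -0.2636  0.2069] [-0.492  0.284  1.319 -0.     1.542 -0.378] [-0.18  0.3  -0.  ] 0.09303696587558562
yaw -6.55
core 2795 [ 0.5812 -0.2258  0.0627] [ 0.631  -0.1763  0.0676] [ 0.6061 -0.201   0.0651]
white 1642 [ 0.583  -0.2827  0.13  ] [ 0.6152 -0.2509  0.1436] [ 0.5991 -0.2668  0.1368]
0
```

View pics/w3.png

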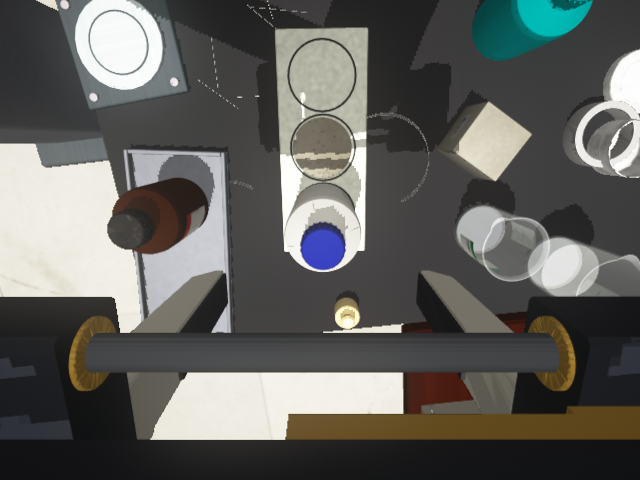

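Brown bottle stands in the tray (cap at (130,230)); core is untouched in its circle (322,145); white cap at (322,245), in line with the gripper.

>>> arm_command --targets '[{"x": 0, "y": -0.003, "z": -0.05, "rx": 0, "ry": 0, "rz": 0, "claw": 0}, {"x": 0, "y": -0.003, "z": -0.11, "rx": 0, "ry": 0, "rz": 0, "claw": 0}, {"x": 0, "y": -0.003, "z": -0.17, "rx": 0, "ry": 0, "rz": 0, "claw": 0}, {"x": 0, "y": -0.003, "z": -0.22, "rx": 0, "ry": 0, "rz": 0, "claw": 0}, {"x": 0, "y": -0.003, "z": -0.25, "rx": 0, "ry": 0, "rz": 0, "claw": 0}, {"x": 0, "y": -0.003, "z": -0.25, "rx": 0, "ry": 0, "rz": 0, "claw": 0}, {"x": 0, "y": -0.003, "z": -0.25, "rx": 0, "ry": 0, "rz": 0, "claw": 60}, {"x": 0, "y": -0.003, "z": -0.25, "rx": 0, "ry": 0, "rz": 0, "claw": 90}, {"x": 0, "y": -0.003, "z": -0.25, "rx": 0, "ry": 0, "rz": 0, "claw": 130}, {"x": 0, "y": -0.003, "z": -0.25, "rx": 0, "ry": 0, "rz": 0, "claw": 130}]' --squeeze 15

```text
t: 7.05
tool_pos: [0.601, -0.2661, 0.0861]
orientation: [2.343, 2.088, 0.002]
force: [-1.1, 0.3, -0.1]
opening: 0.0708
gripper_force: 0.0
```

>>> arm_command --targets '[{"x": 0, "y": 0, "z": 0, "rx": 0, "ry": 0, "rz": 0, "claw": 140}, {"x": 0, "y": 0, "z": 0, "rx": 0, "ry": 0, "rz": 0, "claw": 140}, {"x": 0, "y": 0, "z": 0, "rx": 0, "ry": 0, "rz": 0, "claw": 140}]'

```text
t: 7.3
tool_pos: [0.6005, -0.2657, 0.0848]
orientation: [2.344, 2.089, 0.001]
force: [-0.1, 0.4, 4.6]
opening: 0.059
gripper_force: 15.0
```

>>> arm_command --targets '[{"x": 0, "y": 0, "z": 0.02, "rx": 0, "ry": 0, "rz": 0, "claw": 140}, {"x": 0, "y": 0, "z": 0.05, "rx": 0, "ry": 0, "rz": 0, "claw": 140}, {"x": 0, "y": 0, "z": 0.08, "rx": 0, "ry": 0, "rz": 0, "claw": 140}, {"x": -0.03, "y": 0, "z": 0.1, "rx": 0, "ry": 0, "rz": 0, "claw": 140}, {"x": -0.06, "y": -0.02, "z": 0.1, "rx": 0, "ry": 0, "rz": 0, "claw": 140}, {"x": -0.09, "y": -0.05, "z": 0.1, "rx": 0, "ry": 0, "rz": 0, "claw": 140}, {"x": -0.12, "y": -0.08, "z": 0.1, "rx": 0, "ry": 0, "rz": 0, "claw": 140}, {"x": -0.15, "y": -0.11, "z": 0.1, "rx": 0, "ry": 0, "rz": 0, "claw": 140}, {"x": -0.18, "y": -0.14, "z": 0.1, "rx": 0, "ry": 0, "rz": 0, "claw": 140}, {"x": -0.22, "y": -0.146, "z": 0.1, "rx": 0, "ry": 0, "rz": 0, "claw": 140}]'

```text
t: 8.13
tool_pos: [0.4891, -0.3402, 0.134]
orientation: [2.346, 2.089, -0.001]
force: [-0.5, -0.0, -2.5]
opening: 0.0587
gripper_force: 15.0
```

>>> arm_command --targets '[{"x": -0.04, "y": 0, "z": 0, "rx": 0, "ry": 0, "rz": 0, "claw": 140}, {"x": -0.08, "y": 0, "z": 0, "rx": 0, "ry": 0, "rz": 0, "claw": 140}, {"x": -0.098, "y": 0, "z": 0, "rx": 0, "ry": 0, "rz": 0, "claw": 140}, {"x": -0.098, "y": 0, "z": -0.03, "rx": 0, "ry": 0, "rz": 0, "claw": 140}, {"x": -0.098, "y": 0, "z": -0.06, "rx": 0, "ry": 0, "rz": 0, "claw": 140}, {"x": -0.098, "y": 0, "z": -0.09, "rx": 0, "ry": 0, "rz": 0, "claw": 140}, {"x": -0.098, "y": 0, "z": -0.105, "rx": 0, "ry": 0, "rz": 0, "claw": 140}, {"x": -0.098, "y": 0, "z": -0.113, "rx": 0, "ry": 0, "rz": 0, "claw": 140}, {"x": -0.098, "y": 0, "z": -0.117, "rx": 0, "ry": 0, "rz": 0, "claw": 140}, {"x": -0.098, "y": 0, "z": -0.117, "rx": 0, "ry": 0, "rz": 0, "claw": 140}]'

```text
t: 8.97
tool_pos: [0.4412, -0.339, 0.0767]
orientation: [2.344, 2.09, -0.001]
force: [-2.4, 0.0, 1.8]
opening: 0.0588
gripper_force: 15.0
```

>>> arm_command --targets '[{"x": 0, "y": 0, "z": 0, "rx": 0, "ry": 0, "rz": 0, "claw": 140}, {"x": 0, "y": 0, "z": 0, "rx": 0, "ry": 0, "rz": 0, "claw": 140}, {"x": 0, "y": 0, "z": 0, "rx": 0, "ry": 0, "rz": 0, "claw": 140}]'

```text
t: 9.22
tool_pos: [0.4413, -0.339, 0.0766]
orientation: [2.344, 2.089, -0.0]
force: [-3.4, 0.8, 6.2]
opening: 0.0587
gripper_force: 15.1
```

>>> arm_command --targets '[{"x": 0, "y": 0, "z": 0, "rx": 0, "ry": 0, "rz": 0, "claw": 90}, {"x": 0, "y": 0, "z": 0, "rx": 0, "ry": 0, "rz": 0, "claw": 0}, {"x": 0, "y": 0, "z": 0, "rx": 0, "ry": 0, "rz": 0, "claw": 0}, {"x": 0, "y": 0, "z": 0, "rx": 0, "ry": 0, "rz": 0, "claw": 0}, {"x": 0, "y": 0, "z": 0, "rx": 0, "ry": 0, "rz": 0, "claw": 0}, {"x": 0, "y": 0, "z": 0.06, "rx": 0, "ry": 0, "rz": 0, "claw": 0}, {"x": 0, "y": 0, "z": 0.13, "rx": 0, "ry": 0, "rz": 0, "claw": 0}, {"x": 0, "y": 0, "z": 0.21, "rx": 0, "ry": 0, "rz": 0, "claw": 0}, {"x": 0, "y": 0, "z": 0.27, "rx": 0, "ry": 0, "rz": 0, "claw": 0}, {"x": 0.04, "y": 0.03, "z": 0.27, "rx": 0, "ry": 0, "rz": 0, "claw": 0}]'

```text
t: 10.05
tool_pos: [0.4619, -0.3279, 0.2189]
orientation: [2.34, 2.079, -0.0]
force: [0.3, -0.1, 0.8]
opening: 0.0931
gripper_force: 0.0
```

>>> arm_command --targets '[{"x": 0.05, "y": 0.05, "z": 0, "rx": 0, "ry": 0, "rz": 0, "claw": 0}, {"x": 0.1, "y": 0.1, "z": 0, "rx": 0, "ry": 0, "rz": 0, "claw": 0}, {"x": 0.15, "y": 0.14, "z": 0, "rx": 0, "ry": 0, "rz": 0, "claw": 0}, {"x": 0.2, "y": 0.18, "z": 0, "rx": 0, "ry": 0, "rz": 0, "claw": 0}, {"x": 0.25, "y": 0.22, "z": 0, "rx": 0, "ry": 0, "rz": 0, "claw": 0}, {"x": 0.292, "y": 0.247, "z": 0, "rx": 0, "ry": 0, "rz": 0, "claw": 0}, {"x": 0.292, "y": 0.247, "z": 0, "rx": 0, "ry": 0, "rz": 0, "claw": 0}, {"x": 0.292, "y": 0.247, "z": 0, "rx": 0, "ry": 0, "rz": 0, "claw": 0}]'

```text
t: 10.72
tool_pos: [0.6075, -0.1988, 0.2096]
orientation: [-2.342, -2.092, 0.001]
force: [-0.5, 0.4, -0.6]
opening: 0.0931
gripper_force: 0.0
```

```bash
python3 w.py w4.png; python3 - <<'E'
from h import *
p,d=snap("scene","s1.png")
E
```

```text
10.72 [ 0.6075 -0.1988  0.2096] [-0.396  0.237  1.369 -0.     1.537 -0.284] [-0.48  0.44 -0.58] 0.09313392994611755
yaw -6.45
core 2427 [ 0.581  -0.2259  0.0552] [ 0.6308 -0.1759  0.0676] [ 0.6059 -0.2009  0.0614]
```

View pics/s1.png

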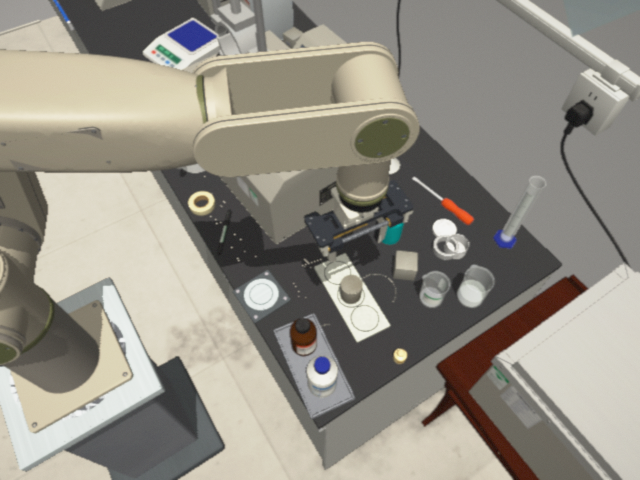

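Both bottles stand in the tray (brown (303,335), white (321,372)), the core is in the middle circle (351,288), and the bystanders are untouched. Now for the core.

>>> arm_command --targets '[{"x": 0, "y": -0.003, "z": -0.06, "rx": 0, "ry": 0, "rz": 0, "claw": 0}, {"x": 0, "y": -0.003, "z": -0.13, "rx": 0, "ry": 0, "rz": 0, "claw": 0}, {"x": 0, "y": -0.003, "z": -0.2, "rx": 0, "ry": 0, "rz": 0, "claw": 0}, {"x": 0, "y": -0.003, "z": -0.27, "rx": 0, "ry": 0, "rz": 0, "claw": 0}, {"x": 0, "y": -0.003, "z": -0.32, "rx": 0, "ry": 0, "rz": 0, "claw": 0}, {"x": 0, "y": -0.003, "z": -0.35, "rx": 0, "ry": 0, "rz": 0, "claw": 0}, {"x": 0, "y": -0.003, "z": -0.35, "rx": 0, "ry": 0, "rz": 0, "claw": 60}, {"x": 0, "y": -0.003, "z": -0.35, "rx": 0, "ry": 0, "rz": 0, "claw": 100}, {"x": 0, "y": -0.003, "z": -0.35, "rx": 0, "ry": 0, "rz": 0, "claw": 130}, {"x": 0, "y": -0.003, "z": -0.35, "rx": 0, "ry": 0, "rz": 0, "claw": 160}]' --squeeze 20

```text
t: 11.65
tool_pos: [0.6082, -0.2026, 0.0379]
orientation: [2.343, 2.087, 0.003]
force: [0.1, 0.3, -0.1]
opening: 0.0706
gripper_force: 0.0
```

>>> arm_command --targets '[{"x": 0, "y": 0, "z": 0, "rx": 0, "ry": 0, "rz": 0, "claw": 170}, {"x": 0, "y": 0, "z": 0, "rx": 0, "ry": 0, "rz": 0, "claw": 170}, {"x": 0, "y": 0, "z": 0, "rx": 0, "ry": 0, "rz": 0, "claw": 170}, {"x": 0, "y": 0, "z": 0, "rx": 0, "ry": 0, "rz": 0, "claw": 170}]'

```text
t: 11.98
tool_pos: [0.6074, -0.2016, 0.0362]
orientation: [2.344, 2.089, 0.001]
force: [-1.4, -0.6, 4.1]
opening: 0.0498
gripper_force: 20.0
```

>>> arm_command --targets '[{"x": 0, "y": 0, "z": 0.02, "rx": 0, "ry": 0, "rz": 0, "claw": 170}, {"x": 0, "y": 0, "z": 0.05, "rx": 0, "ry": 0, "rz": 0, "claw": 170}, {"x": -0.02, "y": 0, "z": 0.08, "rx": 0, "ry": 0, "rz": 0, "claw": 170}, {"x": -0.06, "y": 0, "z": 0.1, "rx": 0, "ry": 0, "rz": 0, "claw": 170}, {"x": -0.1, "y": 0.02, "z": 0.1, "rx": 0, "ry": 0, "rz": 0, "claw": 170}, {"x": -0.15, "y": 0.06, "z": 0.1, "rx": 0, "ry": 0, "rz": 0, "claw": 170}, {"x": -0.2, "y": 0.1, "z": 0.1, "rx": 0, "ry": 0, "rz": 0, "claw": 170}, {"x": -0.25, "y": 0.14, "z": 0.1, "rx": 0, "ry": 0, "rz": 0, "claw": 170}, {"x": -0.3, "y": 0.18, "z": 0.1, "rx": 0, "ry": 0, "rz": 0, "claw": 170}, {"x": -0.33, "y": 0.21, "z": 0.1, "rx": 0, "ry": 0, "rz": 0, "claw": 170}]'

```text
t: 12.82
tool_pos: [0.4391, -0.0948, 0.0847]
orientation: [-2.344, -2.089, 0.002]
force: [-0.2, 0.1, -2.7]
opening: 0.0498
gripper_force: 20.0
```

>>> arm_command --targets '[{"x": -0.019, "y": 0.016, "z": 0, "rx": 0, "ry": 0, "rz": 0, "claw": 170}, {"x": -0.019, "y": 0.016, "z": 0, "rx": 0, "ry": 0, "rz": 0, "claw": 170}, {"x": -0.019, "y": 0.016, "z": -0.02, "rx": 0, "ry": 0, "rz": 0, "claw": 170}, {"x": -0.019, "y": 0.016, "z": -0.04, "rx": 0, "ry": 0, "rz": 0, "claw": 170}, {"x": -0.019, "y": 0.016, "z": -0.06, "rx": 0, "ry": 0, "rz": 0, "claw": 170}, {"x": -0.019, "y": 0.016, "z": -0.08, "rx": 0, "ry": 0, "rz": 0, "claw": 170}, {"x": -0.019, "y": 0.016, "z": -0.09, "rx": 0, "ry": 0, "rz": 0, "claw": 170}, {"x": -0.019, "y": 0.016, "z": -0.094, "rx": 0, "ry": 0, "rz": 0, "claw": 170}, {"x": -0.019, "y": 0.016, "z": -0.094, "rx": 0, "ry": 0, "rz": 0, "claw": 170}]'

```text
t: 13.57
tool_pos: [0.4318, -0.0885, 0.0375]
orientation: [-2.344, -2.088, 0.002]
force: [-0.4, 0.6, -2.6]
opening: 0.0499
gripper_force: 20.0
```

```bash
python3 - <<'E'
from h import *
s=robot.read_state();print(s["tool_pos"],s["force"])
p,d=snap("top","t2.png"); snap("wrist","w5.png")
E
```

```text
[ 0.43181478 -0.08851743  0.03750141] [-0.39145487  0.57296054 -2.56706785]
```

View pics/w5.png

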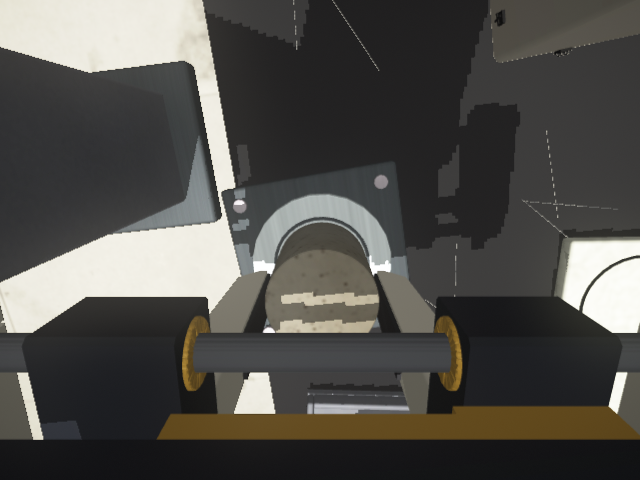

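The core is centred over the engraved circle (both centred at column 322, with a thin even rim at row 220) but still hanging free. I'll lower it.

>>> arm_command --targets '[{"x": 0.001, "y": 0, "z": -0.003, "rx": 0, "ry": 0, "rz": 0, "claw": 170}, {"x": 0.001, "y": 0, "z": -0.003, "rx": 0, "ry": 0, "rz": 0, "claw": 170}, {"x": 0.001, "y": 0, "z": -0.003, "rx": 0, "ry": 0, "rz": 0, "claw": 170}]'

```text
t: 13.92
tool_pos: [0.4328, -0.0887, 0.0373]
orientation: [-2.345, -2.09, 0.001]
force: [-6.7, 0.6, 10.3]
opening: 0.0498
gripper_force: 20.0
```

>>> arm_command --targets '[{"x": 0, "y": 0, "z": 0, "rx": 0, "ry": 0, "rz": 0, "claw": 120}, {"x": 0, "y": 0, "z": 0, "rx": 0, "ry": 0, "rz": 0, "claw": 0}, {"x": 0, "y": 0, "z": 0, "rx": 0, "ry": 0, "rz": 0, "claw": 0}, {"x": 0, "y": 0, "z": 0, "rx": 0, "ry": 0, "rz": 0, "claw": 0}, {"x": 0, "y": 0, "z": 0, "rx": 0, "ry": 0, "rz": 0, "claw": 0}, {"x": 0, "y": 0, "z": 0, "rx": 0, "ry": 0, "rz": 0, "claw": 0}, {"x": 0, "y": 0, "z": 0.06, "rx": 0, "ry": 0, "rz": 0, "claw": 0}, {"x": 0, "y": 0, "z": 0.14, "rx": 0, "ry": 0, "rz": 0, "claw": 0}, {"x": 0, "y": 0, "z": 0.22, "rx": 0, "ry": 0, "rz": 0, "claw": 0}, {"x": 0, "y": 0, "z": 0.29, "rx": 0, "ry": 0, "rz": 0, "claw": 0}]' --squeeze 15

```text
t: 14.75
tool_pos: [0.4328, -0.0884, 0.184]
orientation: [2.345, 2.09, 0.001]
force: [1.2, -1.4, 0.0]
opening: 0.0927
gripper_force: 0.0
```

>>> arm_command --targets '[{"x": 0, "y": 0, "z": 0.05, "rx": 0, "ry": 0, "rz": 0, "claw": 0}, {"x": 0.01, "y": -0.05, "z": 0.05, "rx": 0, "ry": 0, "rz": 0, "claw": 0}, {"x": 0.02, "y": -0.11, "z": 0.05, "rx": 0, "ry": 0, "rz": 0, "claw": 0}, {"x": 0.03, "y": -0.17, "z": 0.05, "rx": 0, "ry": 0, "rz": 0, "claw": 0}, {"x": 0.04, "y": -0.23, "z": 0.05, "rx": 0, "ry": 0, "rz": 0, "claw": 0}, {"x": 0.043, "y": -0.28, "z": 0.05, "rx": 0, "ry": 0, "rz": 0, "claw": 0}, {"x": 0.043, "y": -0.31, "z": 0.05, "rx": 0, "ry": 0, "rz": 0, "claw": 0}, {"x": 0.043, "y": -0.31, "z": 0.05, "rx": 0, "ry": 0, "rz": 0, "claw": 0}, {"x": 0.043, "y": -0.31, "z": 0.05, "rx": 0, "ry": 0, "rz": 0, "claw": 0}]'

```text
t: 15.5
tool_pos: [0.4541, -0.2434, 0.2064]
orientation: [-2.346, -2.088, -0.0]
force: [0.3, 1.5, 0.2]
opening: 0.093
gripper_force: 0.0
```

```bash
python3 w.py w6.png; python3 - <<'E'
from h import *
c=cal("wrist");d=np.load("pics/w6.npz")["d"];W=cloud(c,d)
for n,x,y,r,z0,z1 in(("core",.433,-.088,.035,.062,.075),("browncap",.4545,-.2437,.03,.108,.13),("whitecap",.4413,-.339,.03,.124,.145)):
    m=(np.hypot(W[...,0]-x,W[...,1]-y)<r)&(W[...,2]>z0)&(W[...,2]<z1)&(d>0)
    if m.sum()>20: print(n,m.sum(),((W[m].min(0)+W[m].max(0))/2).round(4),np.ptp(W[m],0).round(3))
m=(abs(W[...,2]-.014)<.004)&(np.hypot(W[...,0]-.433,W[...,1]+.088)<.06)&(np.load("pics/w6.npz")["p"].min(-1)>140)
print("plate",m.sum(),((W[m].min(0)+W[m].max(0))/2).round(4),np.ptp(W[m],0).round(3))
E
```

```text
15.5 [ 0.4541 -0.2434  0.2064] [-0.592 -0.098  1.725  0.     1.515 -0.475] [0.3  1.46 0.22] 0.09297838751686213
yaw -6.68
core 3533 [ 0.4318 -0.0886  0.066 ] [0.05  0.048 0.008]
browncap 1238 [ 0.453  -0.2423  0.1146] [0.03  0.03  0.013]
whitecap 96 [ 0.4382 -0.3497  0.1331] [0.019 0.006 0.003]
plate 2014 [ 0.4302 -0.0921  0.0137] [0.08  0.08  0.007]
```

View pics/w6.png

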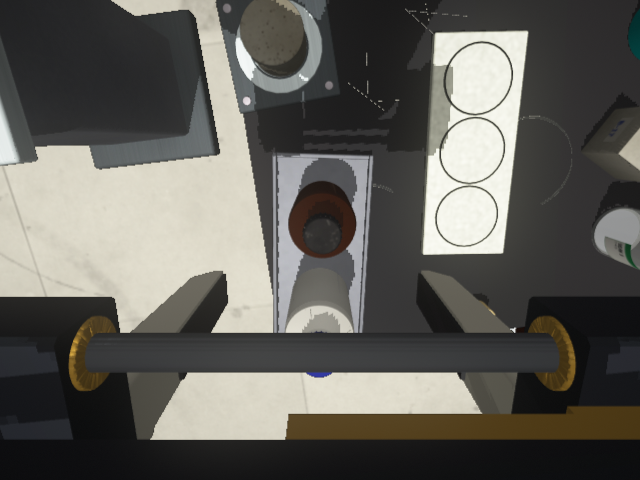

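The core stands on the plate inside the ring (275,35). Brown is in line below the gripper (322,230), and the empty board shows all three circles. I'll pick up the brown bottle.

>>> arm_command --targets '[{"x": 0, "y": 0, "z": -0.06, "rx": 0, "ry": 0, "rz": 0, "claw": 0}, {"x": 0, "y": 0, "z": -0.12, "rx": 0, "ry": 0, "rz": 0, "claw": 0}, {"x": 0, "y": 0, "z": -0.18, "rx": 0, "ry": 0, "rz": 0, "claw": 0}, {"x": 0, "y": 0, "z": -0.23, "rx": 0, "ry": 0, "rz": 0, "claw": 0}, {"x": 0, "y": 0, "z": -0.27, "rx": 0, "ry": 0, "rz": 0, "claw": 0}, {"x": 0, "y": 0, "z": -0.29, "rx": 0, "ry": 0, "rz": 0, "claw": 0}, {"x": 0, "y": 0, "z": -0.29, "rx": 0, "ry": 0, "rz": 0, "claw": 50}, {"x": 0, "y": 0, "z": -0.29, "rx": 0, "ry": 0, "rz": 0, "claw": 90}, {"x": 0, "y": 0, "z": -0.29, "rx": 0, "ry": 0, "rz": 0, "claw": 120}, {"x": 0, "y": 0, "z": -0.29, "rx": 0, "ry": 0, "rz": 0, "claw": 140}]' --squeeze 15

```text
t: 16.38
tool_pos: [0.4557, -0.244, 0.0638]
orientation: [2.343, 2.088, 0.001]
force: [0.3, -0.2, 0.4]
opening: 0.0709
gripper_force: 0.0
```

>>> arm_command --targets '[{"x": 0, "y": 0, "z": 0, "rx": 0, "ry": 0, "rz": 0, "claw": 140}, {"x": 0, "y": 0, "z": 0, "rx": 0, "ry": 0, "rz": 0, "claw": 140}, {"x": 0, "y": 0, "z": 0, "rx": 0, "ry": 0, "rz": 0, "claw": 140}, {"x": 0, "y": 0, "z": 0, "rx": 0, "ry": 0, "rz": 0, "claw": 140}]'

```text
t: 16.72
tool_pos: [0.4549, -0.2439, 0.0627]
orientation: [2.344, 2.089, 0.001]
force: [-0.1, 0.0, 5.4]
opening: 0.0554
gripper_force: 15.0
```

>>> arm_command --targets '[{"x": 0, "y": 0, "z": 0.03, "rx": 0, "ry": 0, "rz": 0, "claw": 140}, {"x": 0, "y": 0, "z": 0.06, "rx": 0, "ry": 0, "rz": 0, "claw": 140}, {"x": 0, "y": 0, "z": 0.09, "rx": 0, "ry": 0, "rz": 0, "claw": 140}, {"x": 0.03, "y": 0.04, "z": 0.12, "rx": 0, "ry": 0, "rz": 0, "claw": 140}, {"x": 0.07, "y": 0.09, "z": 0.12, "rx": 0, "ry": 0, "rz": 0, "claw": 140}, {"x": 0.11, "y": 0.13, "z": 0.12, "rx": 0, "ry": 0, "rz": 0, "claw": 140}, {"x": 0.15, "y": 0.17, "z": 0.12, "rx": 0, "ry": 0, "rz": 0, "claw": 140}, {"x": 0.19, "y": 0.2, "z": 0.12, "rx": 0, "ry": 0, "rz": 0, "claw": 140}, {"x": 0.23, "y": 0.214, "z": 0.12, "rx": 0, "ry": 0, "rz": 0, "claw": 140}, {"x": 0.28, "y": 0.214, "z": 0.12, "rx": 0, "ry": 0, "rz": 0, "claw": 140}]'

```text
t: 17.55
tool_pos: [0.5944, -0.1342, 0.121]
orientation: [-2.342, -2.091, 0.001]
force: [0.0, 0.2, -1.8]
opening: 0.0556
gripper_force: 15.0
```

>>> arm_command --targets '[{"x": 0.03, "y": 0, "z": 0, "rx": 0, "ry": 0, "rz": 0, "claw": 140}, {"x": 0.042, "y": 0, "z": 0, "rx": 0, "ry": 0, "rz": 0, "claw": 140}, {"x": 0.042, "y": 0, "z": -0.03, "rx": 0, "ry": 0, "rz": 0, "claw": 140}, {"x": 0.042, "y": 0, "z": -0.06, "rx": 0, "ry": 0, "rz": 0, "claw": 140}, {"x": 0.042, "y": 0, "z": -0.085, "rx": 0, "ry": 0, "rz": 0, "claw": 140}, {"x": 0.042, "y": 0, "z": -0.098, "rx": 0, "ry": 0, "rz": 0, "claw": 140}, {"x": 0.042, "y": 0, "z": -0.103, "rx": 0, "ry": 0, "rz": 0, "claw": 140}, {"x": 0.042, "y": 0, "z": -0.105, "rx": 0, "ry": 0, "rz": 0, "claw": 140}, {"x": 0.042, "y": 0, "z": -0.105, "rx": 0, "ry": 0, "rz": 0, "claw": 140}, {"x": 0.042, "y": 0, "z": -0.105, "rx": 0, "ry": 0, "rz": 0, "claw": 140}]'

```text
t: 18.38
tool_pos: [0.6151, -0.1367, 0.0698]
orientation: [2.346, 2.09, -0.0]
force: [-2.6, 0.2, 3.5]
opening: 0.056
gripper_force: 15.0
```

>>> arm_command --targets '[{"x": 0, "y": 0, "z": 0, "rx": 0, "ry": 0, "rz": 0, "claw": 90}, {"x": 0, "y": 0, "z": 0, "rx": 0, "ry": 0, "rz": 0, "claw": 0}, {"x": 0, "y": 0, "z": 0, "rx": 0, "ry": 0, "rz": 0, "claw": 0}, {"x": 0, "y": 0, "z": 0, "rx": 0, "ry": 0, "rz": 0, "claw": 0}, {"x": 0, "y": 0, "z": 0, "rx": 0, "ry": 0, "rz": 0, "claw": 0}, {"x": 0, "y": 0, "z": 0.06, "rx": 0, "ry": 0, "rz": 0, "claw": 0}, {"x": 0, "y": 0, "z": 0.13, "rx": 0, "ry": 0, "rz": 0, "claw": 0}, {"x": 0, "y": 0, "z": 0.21, "rx": 0, "ry": 0, "rz": 0, "claw": 0}, {"x": 0, "y": 0, "z": 0.28, "rx": 0, "ry": 0, "rz": 0, "claw": 0}, {"x": -0.03, "y": -0.04, "z": 0.29, "rx": 0, "ry": 0, "rz": 0, "claw": 0}]'

```text
t: 19.22
tool_pos: [0.6052, -0.1548, 0.2231]
orientation: [2.335, 2.087, 0.012]
force: [0.3, -0.6, 2.1]
opening: 0.093
gripper_force: 0.0
```

>>> arm_command --targets '[{"x": -0.05, "y": -0.06, "z": 0, "rx": 0, "ry": 0, "rz": 0, "claw": 0}, {"x": -0.1, "y": -0.12, "z": 0, "rx": 0, "ry": 0, "rz": 0, "claw": 0}, {"x": -0.15, "y": -0.18, "z": 0, "rx": 0, "ry": 0, "rz": 0, "claw": 0}, {"x": -0.2, "y": -0.24, "z": 0, "rx": 0, "ry": 0, "rz": 0, "claw": 0}, {"x": -0.25, "y": -0.3, "z": 0, "rx": 0, "ry": 0, "rz": 0, "claw": 0}, {"x": -0.3, "y": -0.345, "z": 0, "rx": 0, "ry": 0, "rz": 0, "claw": 0}, {"x": -0.318, "y": -0.365, "z": 0, "rx": 0, "ry": 0, "rz": 0, "claw": 0}, {"x": -0.318, "y": -0.365, "z": 0, "rx": 0, "ry": 0, "rz": 0, "claw": 0}, {"x": -0.318, "y": -0.365, "z": 0, "rx": 0, "ry": 0, "rz": 0, "claw": 0}]'

```text
t: 19.97
tool_pos: [0.4414, -0.3391, 0.2143]
orientation: [2.347, 2.088, 0.001]
force: [-0.0, 0.9, 0.1]
opening: 0.0929
gripper_force: 0.0
```

```bash
python3 w.py w7.png; python3 - <<'E'
from h import *
c=cal("wrist");d=np.load("pics/w7.npz")["d"];W=cloud(c,d)
for n,x,y,r,z0,z1 in(("browncap",.6155,-.1358,.03,.115,.14),("whitecap",.4413,-.339,.03,.122,.145)):
    m=(np.hypot(W[...,0]-x,W[...,1]-y)<r)&(W[...,2]>z0)&(W[...,2]<z1)&(d>0)
    if m.sum()>20: print(n,m.sum(),((W[m].min(0)+W[m].max(0))/2).round(4),np.ptp(W[m],0).round(3))
E
```

```text
19.97 [ 0.4414 -0.3391  0.2143] [-7.480e-01  1.100e-02  1.605e+00  1.000e-03  1.525e+00 -6.310e-01] [-0.    0.88  0.07] 0.09290018437152937
yaw -6.69
whitecap 1482 [ 0.4398 -0.3373  0.1289] [0.032 0.031 0.014]
```

>>> arm_command --targets '[{"x": 0, "y": 0, "z": -0.06, "rx": 0, "ry": 0, "rz": 0, "claw": 0}, {"x": 0, "y": 0, "z": -0.12, "rx": 0, "ry": 0, "rz": 0, "claw": 0}, {"x": 0, "y": 0, "z": -0.18, "rx": 0, "ry": 0, "rz": 0, "claw": 0}, {"x": 0, "y": 0, "z": -0.23, "rx": 0, "ry": 0, "rz": 0, "claw": 0}, {"x": 0, "y": 0, "z": -0.26, "rx": 0, "ry": 0, "rz": 0, "claw": 0}, {"x": 0, "y": 0, "z": -0.272, "rx": 0, "ry": 0, "rz": 0, "claw": 0}, {"x": 0, "y": 0, "z": -0.272, "rx": 0, "ry": 0, "rz": 0, "claw": 50}, {"x": 0, "y": 0, "z": -0.272, "rx": 0, "ry": 0, "rz": 0, "claw": 90}, {"x": 0, "y": 0, "z": -0.272, "rx": 0, "ry": 0, "rz": 0, "claw": 120}, {"x": 0, "y": 0, "z": -0.272, "rx": 0, "ry": 0, "rz": 0, "claw": 140}]' --squeeze 15

```text
t: 20.85
tool_pos: [0.4426, -0.3396, 0.0801]
orientation: [2.343, 2.089, 0.0]
force: [0.5, -0.5, 0.3]
opening: 0.0712
gripper_force: 0.0
```

>>> arm_command --targets '[{"x": 0, "y": 0, "z": 0, "rx": 0, "ry": 0, "rz": 0, "claw": 140}, {"x": 0, "y": 0, "z": 0, "rx": 0, "ry": 0, "rz": 0, "claw": 140}, {"x": 0, "y": 0, "z": 0, "rx": 0, "ry": 0, "rz": 0, "claw": 140}, {"x": 0, "y": 0, "z": 0, "rx": 0, "ry": 0, "rz": 0, "claw": 140}]'

```text
t: 21.18
tool_pos: [0.4418, -0.3395, 0.0792]
orientation: [2.344, 2.089, 0.0]
force: [-1.3, 0.5, 5.5]
opening: 0.0585
gripper_force: 15.0
```

>>> arm_command --targets '[{"x": 0, "y": 0, "z": 0.03, "rx": 0, "ry": 0, "rz": 0, "claw": 140}, {"x": 0, "y": 0, "z": 0.06, "rx": 0, "ry": 0, "rz": 0, "claw": 140}, {"x": 0, "y": 0, "z": 0.09, "rx": 0, "ry": 0, "rz": 0, "claw": 140}, {"x": 0.03, "y": 0.02, "z": 0.12, "rx": 0, "ry": 0, "rz": 0, "claw": 140}, {"x": 0.07, "y": 0.05, "z": 0.12, "rx": 0, "ry": 0, "rz": 0, "claw": 140}, {"x": 0.11, "y": 0.08, "z": 0.12, "rx": 0, "ry": 0, "rz": 0, "claw": 140}, {"x": 0.15, "y": 0.11, "z": 0.12, "rx": 0, "ry": 0, "rz": 0, "claw": 140}, {"x": 0.19, "y": 0.13, "z": 0.12, "rx": 0, "ry": 0, "rz": 0, "claw": 140}, {"x": 0.23, "y": 0.148, "z": 0.12, "rx": 0, "ry": 0, "rz": 0, "claw": 140}, {"x": 0.28, "y": 0.148, "z": 0.12, "rx": 0, "ry": 0, "rz": 0, "claw": 140}]'

```text
t: 22.02
tool_pos: [0.5815, -0.2628, 0.1374]
orientation: [-2.343, -2.09, 0.0]
force: [-0.2, 0.4, -2.0]
opening: 0.0584
gripper_force: 15.0
```

>>> arm_command --targets '[{"x": 0.03, "y": 0, "z": 0, "rx": 0, "ry": 0, "rz": 0, "claw": 140}, {"x": 0.038, "y": 0, "z": 0, "rx": 0, "ry": 0, "rz": 0, "claw": 140}, {"x": 0.038, "y": 0, "z": -0.03, "rx": 0, "ry": 0, "rz": 0, "claw": 140}, {"x": 0.038, "y": 0, "z": -0.06, "rx": 0, "ry": 0, "rz": 0, "claw": 140}, {"x": 0.038, "y": 0, "z": -0.085, "rx": 0, "ry": 0, "rz": 0, "claw": 140}, {"x": 0.038, "y": 0, "z": -0.098, "rx": 0, "ry": 0, "rz": 0, "claw": 140}, {"x": 0.038, "y": 0, "z": -0.103, "rx": 0, "ry": 0, "rz": 0, "claw": 140}, {"x": 0.038, "y": 0, "z": -0.105, "rx": 0, "ry": 0, "rz": 0, "claw": 140}, {"x": 0.038, "y": 0, "z": -0.105, "rx": 0, "ry": 0, "rz": 0, "claw": 140}, {"x": 0.038, "y": 0, "z": -0.105, "rx": 0, "ry": 0, "rz": 0, "claw": 140}]'

```text
t: 22.85
tool_pos: [0.6, -0.2653, 0.0862]
orientation: [2.346, 2.09, -0.0]
force: [-3.3, 1.1, 2.6]
opening: 0.0588
gripper_force: 15.0
```

>>> arm_command --targets '[{"x": 0, "y": 0, "z": 0, "rx": 0, "ry": 0, "rz": 0, "claw": 90}, {"x": 0, "y": 0, "z": 0, "rx": 0, "ry": 0, "rz": 0, "claw": 0}, {"x": 0, "y": 0, "z": 0, "rx": 0, "ry": 0, "rz": 0, "claw": 0}, {"x": 0, "y": 0, "z": 0, "rx": 0, "ry": 0, "rz": 0, "claw": 0}, {"x": 0, "y": 0, "z": 0, "rx": 0, "ry": 0, "rz": 0, "claw": 0}, {"x": 0, "y": 0, "z": 0.06, "rx": 0, "ry": 0, "rz": 0, "claw": 0}, {"x": 0, "y": 0, "z": 0.13, "rx": 0, "ry": 0, "rz": 0, "claw": 0}, {"x": 0, "y": 0, "z": 0.21, "rx": 0, "ry": 0, "rz": 0, "claw": 0}, {"x": 0, "y": 0, "z": 0.28, "rx": 0, "ry": 0, "rz": 0, "claw": 0}, {"x": 0, "y": -0.04, "z": 0.29, "rx": 0, "ry": 0, "rz": 0, "claw": 0}]'

```text
t: 23.68
tool_pos: [0.604, -0.2838, 0.2405]
orientation: [2.334, 2.086, 0.008]
force: [-0.1, 0.4, 0.5]
opening: 0.0931
gripper_force: 0.0
```

>>> arm_command --targets '[{"x": -0.05, "y": -0.06, "z": 0, "rx": 0, "ry": 0, "rz": -0.04, "claw": 0}, {"x": -0.1, "y": -0.12, "z": 0, "rx": 0, "ry": 0, "rz": -0.08, "claw": 0}, {"x": -0.15, "y": -0.18, "z": 0, "rx": 0, "ry": 0, "rz": -0.12, "claw": 0}, {"x": -0.2, "y": -0.24, "z": 0, "rx": 0, "ry": 0, "rz": -0.16, "claw": 0}, {"x": -0.25, "y": -0.3, "z": 0, "rx": 0, "ry": 0, "rz": -0.2, "claw": 0}, {"x": -0.3, "y": -0.36, "z": 0, "rx": 0, "ry": 0, "rz": -0.24, "claw": 0}, {"x": -0.36, "y": -0.41, "z": 0, "rx": 0, "ry": 0, "rz": -0.28, "claw": 0}, {"x": -0.42, "y": -0.46, "z": 0, "rx": 0, "ry": 0, "rz": -0.32, "claw": 0}, {"x": -0.42, "y": -0.46, "z": 0, "rx": 0, "ry": 0, "rz": -0.32, "claw": 0}, {"x": -0.42, "y": -0.46, "z": 0, "rx": 0, "ry": 0, "rz": -0.32, "claw": 0}]'

```text
t: 24.52
tool_pos: [0.3885, -0.5164, 0.2306]
orientation: [-2.886, -1.241, 0.0]
force: [0.6, 0.1, 0.3]
opening: 0.0929
gripper_force: 0.0
```

```bash
sed 's/top0.npz/t9.npz/; s/scene0.npz/s9.npz/' m.py > m9.py; python3 - <<'E'
from h import *
snap("top","t9.png");snap("scene","s9.png")
E
python3 m9.py | egrep 'browncap|whitecap|cube|brass|plate'; python3 - <<'E'
from h import *
d=np.load("pics/t9.npz")["d"];W=cloud(cal("top"),d);m=(W[...,2]>.055)&(W[...,2]<.08)&(np.hypot(W[...,0]-.433,W[...,1]+.088)<.04)
print("core",m.sum(),((W[m].min(0)+W[m].max(0))/2).round(4))
E
```

```text
browncap 224 ctr [ 0.6144 -0.1351] mec 0.6145 -0.1353 r 0.0152
whitecap 282 ctr [ 0.5993 -0.2611] mec 0.5995 -0.261 r 0.0166
cube 669 ctr [ 0.7562 -0.2126] mec 0.7572 -0.2123 r 0.0349
brass 71 ctr [ 0.6144 -0.3777] mec 0.6133 -0.3775 r 0.0113
plate top 592 ctr [ 0.432  -0.0914] mec 0.4339 -0.0882 r 0.0405
scene browncap 16 [ 0.5988 -0.1361  0.1212] [ 0.6   -0.131  0.131]
core 599 [ 0.4336 -0.0877  0.0636]
```

View pics/t9.png

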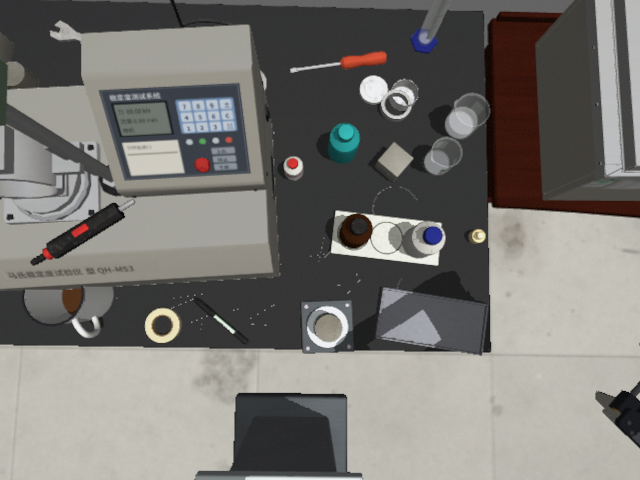

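The top view shows the core on the plate (328,326), about 1 mm from its middle. Brown (354,228) and white (430,236) are back on the board, about 1 and 4 mm from their starts. The cube and brass weight have not moved. Handing in.

```bash
python3 -c "
from plant import robot
print(robot.close_job())"
```

```text
the job is handed in; nothing more can be done
None
```

Job handed in, verdict not shown: by the last top view the core stands about 1 mm off the middle of the bearing plate, the brown and white bottles are back on the board about 1 mm and 4 mm from their starts, and the cube and brass weight have not moved.

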